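# Hold a reference flask down in the reader's sprung cradle

### The arm

A 7-joint arm with a two-finger parallel gripper is mounted at the origin on a cart in front of the work surface, level with it; the furniture and walls round the work are solid. World frame = base frame: x ahead of the robot, y to its left, z up, the work surface at z = 0. Lengths are in m, angles in rad, forces in N, time in s.
With the tool pointing down it reaches from about 0.425 to 0.975 m from the base axis. Payload 16.7 kg.
Tool frame: the origin (TCP) lies midway between the tips of the shut fingers; the grasp point (between the pads) lies 19 mm behind it (ctrl.grip_point_offset is the distance from the TCP to the grasp point, in m); z points along the fingers, y is the line along which they close (so a half turn about z gives the same grasp; the last joint's range is limited). The gripper opens to 85 mm and grips with 20 to 120 N. Pads are 22 mm wide; open, the fingers measure 114 mm over their backs; the gripper's body (76 mm by 85 mm) begins 54 mm behind the grasp point. The pads swing forward as they close: fully open they stand 13 mm farther back than shut.
Start: joints at [-1.498, 0.426, 0.074, 1.606, -0.034, 1.111, -0.067], TCP at [0.148, 0.658, 0.231] pointing down, gripper open.
Joint ranges: [-2.85, 2.85], [-0.5, 2.14], [-1.23, 1.37], [0.21, 2.46], [-1.02, 4.16], [0.16, 2.05], [-2.73, 2.73]. Speed limits (rad/s): [1.89, 1.89, 2.39, 2.39, 3.01, 3.01, 3.01].

### API

Orientations are given as a rotation vector (axis times angle).
In Python, from workcell import ctrl gives the robot as it stands.
- The arm moves only by the tool step_arm, never from a script. Its argument "rows" is text: rows parted by semicolons, each of 5 numbers parted by spaces: the opening, from 0 (shut) to 1 (fully open), then the shift along the world's x, y, z in cm, then the turn about the world's z in rad. A call has 1 to 12 rows; each row is the pose to reach, as a shift and turn from the pose commanded when the call began; what a row does not reach only later rows make up. A row lasts 1/12 s, in which the tool goes at most 41.7 mm and 7.16 degrees, less where a joint would pass 70% of its speed; a pose out of reach is approached as far as the arm can. A call with a gripper value outside its range is refused whole. The fingers move at their own pace and stop on an object; "squeeze" is the grip in N (left out, the last holds). Time passes only in rows, so rows that repeat a pose let the fingers close. It gives the time, the measured TCP pose, the force, the opening and the grip force at its end, in the units of the state.
- ctrl.get_state(): the state, without advancing time (a new reading comes with each control period).
- ctrl.grab_frame(name): name is "side" or "top"; returns the picture (384x512x3 uint8, red, green, blue); there is no depth.
- ctrl.get_calibration(name): a dict with "vfov" (degrees; the focal length in pixels is half the picture's height over the tangent of half this angle, whatever the lens; pixels are square), "cx", "cy" (the principal point, pixels), "k1" (the pictures are not rectified: a ray, as slopes to the right and down, at radius r is drawn at 1 + k1 r^2 times it, then the intrinsics apply), "T" (4x4, takes a point from camera to world coordinates). Camera axes: x right, y up, looking along -z (the intrinsics and any distortion apply to the point x, -y, -z); pixel columns grow to the right and rows downward; lengths in m; the calibration is good to about 2 mm. A picture is of the moment at which its call begins. get_calibration takes no time and is no camera call.
- ctrl.job_done(): hands the job in; it is judged then, once.
The state is a dict: "t": time; "q": joint angles; "qvel": joint speeds; "tau": joint torques, N m; "eef_pos": TCP position; "tcp_rot": TCP orientation; "wrist_force": force on the tool from outside, world axes, zero at the start; "torque": the same for the moment, N m; "width": finger opening in m; "grip_force": force on a finger pad.
Only numpy, scipy, OpenCV 4.12 (cv2) and the standard library are available. Lean on these libraries where they do the work, as an engineer would, in place of code of your own. Each camera call takes 0.05 s, during which the arm holds its last target. There are 200 camera calls.

### The job

Lift the sealed round-bottomed flask by its neck out of its cork stand, set it upright into the sprung metal ring of the reader, and press it down gently, without ramming it, until the ring is fully home at the bottom of its travel. Finish while still gripping the neck and holding the flask upright with the ring fully down: do not let go or ease off. Leave the conical flask and the reagent bottle standing where they are.

Things in the scene. Friction and masses are not known exactly. Their poses are not given: they have to be found in the camera images.
- flask: Sealed round-bottomed glass flask, loose, about 0.13 to 0.22 kg: ball 64 mm in diameter, lower half filled with a solid white casting, straight neck 26 mm in diameter from 61 to 118 mm above the underside, lip 30 mm across at 119 to 123 mm, black stopper 22 mm across on top to 132 mm. Origin at the underside of the ball, z up along the neck. It stands with its ball in the cork stand, its origin 13 mm above the worktop.
- flask_neck (a point): Point on the axis of the round flask's neck, 92 mm above the flask's origin: the place to grip. The ball's shoulder is 31 mm below it.
- cork_stand: Low cork ring that carries the round flask, fixed to the worktop: 70 mm outer and 40 mm inner diameter, 20 mm high. Origin at the centre of its underside.
- cradle: The reader, fixed to the worktop: flat grey base 110 x 130 mm, 16 mm high, dark sensor well (top 19 mm up, under the ring) in its middle; two upright guide rods 50 mm to either side of the middle along its y axis, tops 79 mm above the worktop, which carry the sprung ring. Origin at the centre of the underside.
- ring (a joint): Height of the sprung metal ring: 0 = up (free), grows as it is pressed down, 0.022 m = fully home on its stop. The spring pushes back with about 5 N at the start of the travel and 11 N at the end, and the ring rises again when let go.
- ring_top (a point): Centre of the ring's upper face; it moves with the ring. The ring is 68 mm outer and 46 mm inner diameter, 8 mm thick; upper face 60 mm above the worktop when free, 38 mm when fully home. With the ball seated in the ring, the flask's origin lies 10 mm below this point.
- conical_flask: Conical glass flask, loose, 118 mm high, 68 mm wide at the foot, neck 27 mm; to be left alone. Origin at the centre of its underside.
- reagent_bottle: Screw-cap reagent bottle, loose, 44 mm in diameter, 110 mm high; to be left alone. Origin at the centre of its underside.
Not all that is in view belongs to the job. Leave any yellow look-alike of the flask alone.

How it is judged:
On the way, in this order (a step that is already met when the one before it is completed fails the run):
1. the round flask is lifted by the fingers clear of its cork stand (z of flask in the frame of cork_stand above 0.03 m and contact force between the fingers and flask above 1 N), for 0.1 s.
2. the ball of the flask sits in the sprung ring (contact force between flask and cradle above 0.5 N and horizontal distance between flask and ring_top below 0.01 m and z of flask in the frame of ring_top below -0.004 m).
At the end, for the whole second after the job is handed in: The gripper holds the round flask by the neck (within 40 mm of the neck point), upright within 0.2 rad, at rest, centred in the ring within 8 mm, pressing with over 5 N, the ring down by over 18 of its 22 mm; the conical flask and the bottle stand within 30 mm of their starts (value of joint ring above 0.018 m and horizontal distance between flask and ring_top below 0.008 m and z of flask in the frame of ring_top below -0.004 m and angle between each of flask, conical_flask, reagent_bottle's own z axis and vertical below 0.2 rad and contact force between flask and cradle above 5 N and contact force between the fingers and flask above 1 N and distance between the grasp point and flask_neck below 0.04 m and linear speed of flask below 0.03 m/s and distance of each of conical_flask, reagent_bottle from where it was at the start of the episode below 0.03 m); the arm keeps its last pose, push and grip.
It fails at once if the flask is rammed into the cradle (more than 60 N) (contact force between flask and cradle above 60 N).
It fails at once if the round flask is tipped over (angle between flask's own z axis and vertical above 0.7 rad).
It fails at once if the conical flask is knocked over or moved away (angle between conical_flask's own z axis and vertical above 0.5 rad or distance of conical_flask from where it was at the start of the episode above 0.05 m).
It fails at once if the reagent bottle is knocked over or moved away (angle between reagent_bottle's own z axis and vertical above 0.5 rad or distance of reagent_bottle from where it was at the start of the episode above 0.05 m).
It also fails if it takes over 35 s, if anything falls off the work surface, if the arm or the gripper's body presses on something with over 40 N, if the wrist force passes 120 N, or if a joint passes its speed limit or range.

## Working session

There is one attempt and no reset: what is moved stays moved. The work goes in short steps, Python scripts to look and compute and a tool call to move; the robot and the scene stay as the last step left them, time stands still between calls to the robot, and variables do not carry over. Pictures are saved under pics/ and viewed, at most 10 in all, crops included, and the job is handed in when it is done.

Besides the shell and the picture viewer there is one more tool, called after ">>>" as name(argument=value, ...) on one line, values as JSON. step_arm: Moves the arm, as the interface text tells. Its arguments: {"type":"object","properties":{"rows":{"type":"string"},"squeeze":{"type":"number"}},"required":["rows"]}

```bash
mkdir -p pics; cat > h.py <<'E'
import numpy as np, cv2
from workcell import ctrl
def ray(name,u,v):
    c=ctrl.get_calibration(name); f=192/np.tan(np.radians(c["vfov"])/2)
    d=np.array([(u-c["cx"])/f,(v-c["cy"])/f]); s=d.copy()
    for _ in range(30): s=d/(1+c["k1"]*(s@s))
    T=np.array(c["T"]); return T[:3,3],T[:3,:3]@np.array([s[0],-s[1],-1])
def onz(name,u,v,z):
    o,d=ray(name,u,v); return o+d*(z-o[2])/d[2]
def proj(name,p):
    c=ctrl.get_calibration(name); f=192/np.tan(np.radians(c["vfov"])/2); T=np.array(c["T"])
    q=T[:3,:3].T@(np.array(p)-T[:3,3]); s=np.array([q[0],-q[1]])/-q[2]; s=s*(1+c["k1"]*(s@s))
    return s*f+[c["cx"],c["cy"]]
def tri(a,b):
    (o1,d1),(o2,d2)=ray(*a),ray(*b)
    t=np.linalg.lstsq(np.c_[d1,-d2],o2-o1,rcond=None)[0]; p,q=o1+t[0]*d1,o2+t[1]*d2
    return (p+q)/2,np.linalg.norm(p-q)
E
python3 - <<'E'
from h import *
for n in("side","top"):
    im=ctrl.grab_frame(n); cv2.imwrite(f"pics/{n}0.png",cv2.resize(im[:,:,::-1],(800,600),interpolation=cv2.INTER_CUBIC)); np.save(n+"0",im)
    c=ctrl.get_calibration(n); print(n,c)
s=ctrl.get_state();print(s["t"],s["eef_pos"],s["tcp_rot"],s["width"],s["wrist_force"])
E
```

```text
side {'vfov': 53.55851341891624, 'cx': 254.70494606275702, 'cy': 196.21504560189766, 'k1': -0.017827167570639752, 'T': array([[ 0.92942993,  0.21681688, -0.29858072,  0.20876641],
       [-0.3689789 ,  0.53771513, -0.75810092, -0.42162693],
       [-0.00381771,  0.81477167,  0.57976939,  0.57879572],
       [ 0.        ,  0.        ,  0.        ,  1.        ]])}
top {'vfov': 54.8477787958823, 'cx': 253.67840057915717, 'cy': 193.03194759447106, 'k1': -0.12307853376757227, 'T': array([[-1.25108710e-02,  9.82342407e-01, -1.86673171e-01,
         3.10070749e-01],
       [-9.99917311e-01, -1.28462509e-02, -5.87017707e-04,
         2.36223071e-01],
       [-2.97470277e-03,  1.86650391e-01,  9.82421897e-01,
         9.18311048e-01],
       [ 0.00000000e+00,  0.00000000e+00,  0.00000000e+00,
         1.00000000e+00]])}
0.1 [0.14844281 0.65810015 0.23068097] [-3.47757961e-01 -3.12223515e+00  1.80071689e-03] 0.08521279940327332 [-0.36675897  0.05389207 -0.12591617]
```

View pics/side0.png

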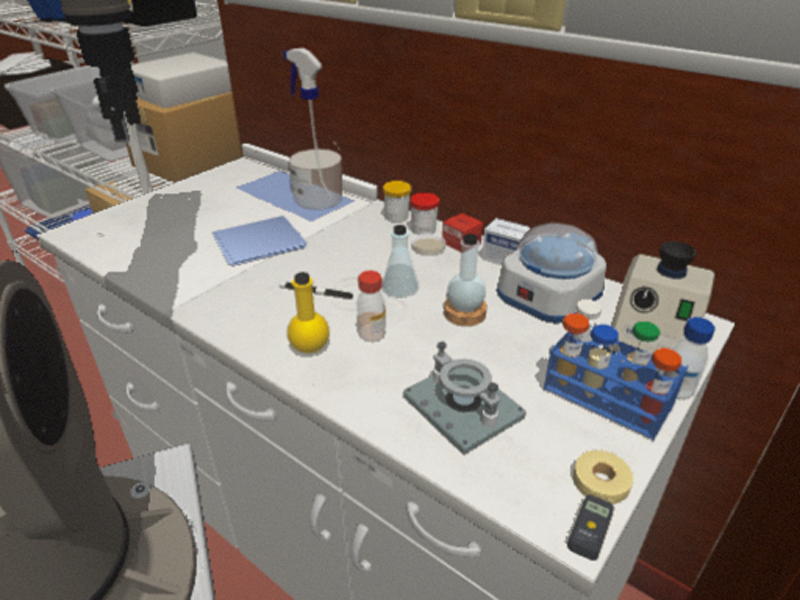

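View pics/top0.png

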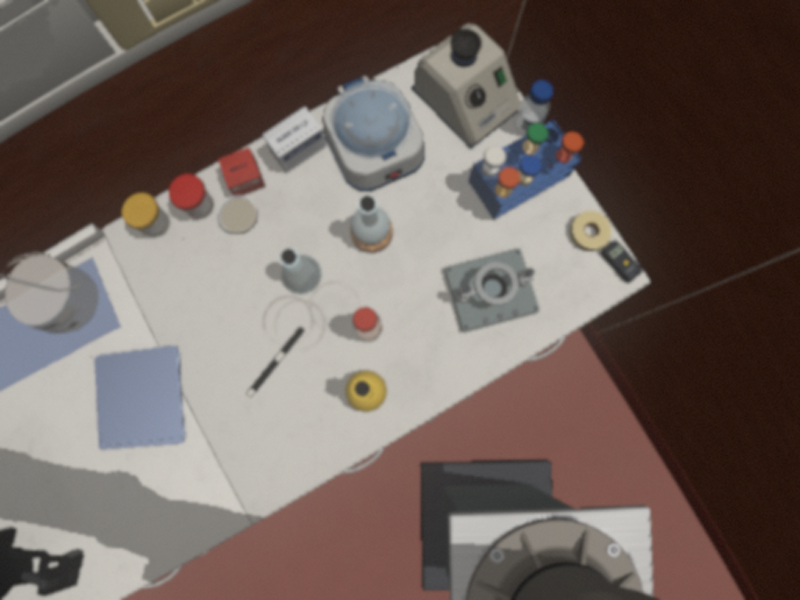

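The side view shows three candidates. The clear round flask is in the cork stand (side 467,290; top 371,228). The yellow look-alike is at side (308,330), top (366,390). The conical flask is at side (400,270), top (300,270). The clear one in the orange cork fits: round ball, white lower half, black stopper. The reader is at side (465,385), top (495,283), and the bottle at side (371,305), top (366,322).

```bash
python3 - <<'E'
from h import *
S,T=np.load("side0.npy"),np.load("top0.npy")
def blob(im,box,f):
    x0,y0,x1,y1=box; c=im[y0:y1,x0:x1].astype(int); m=f(c).astype(np.uint8)
    n,l,st,ce=cv2.connectedComponentsWithStats(m); k=1+np.argmax(st[1:,4]); s=st[k]
    return ce[k]+[x0,y0],s[:4]+[x0,y0,0,0],s[4]
dark=lambda c:c.max(2)<75
red=lambda c:(c[...,0]-c[...,2]>60)
for nm,bs,bt,f in (("stopper",(290,145,312,165),(225,120,246,140),dark),("conical",(248,140,264,155),(176,155,194,172),dark),
   ("cap",(225,170,248,190),(222,192,246,216),red)):
    a,b=blob(S,bs,f),blob(T,bt,f); print(nm,a,b,tri(("side",*a[0]),("top",*b[0])))
# cork: orange blob
cork=lambda c:(c[...,0]-c[...,2]>45)
for n,im,box in(("side",S,(278,180,318,212)),("top",T,(220,130,256,165))):
    c,bb,ar=blob(im,box,cork); print("cork",n,c,bb,ar, onz(n,*c,0.02))
# rough ring from clicks
print("ring",tri(("side",465*.64,375*.64),("top",495*.64,283*.64)), onz("top",495*.64,283*.64,.06))
# base: grey-green
for n,u,v in(("top",443,268),("top",520,250),("top",538,302),("top",463,330),("side",404,396),("side",463,450),("side",524,411)): print(n,onz(n,u*.64,v*.64,.016).round(4))
A=cv2.resize(S[140:290,240:350],(587,800*1))[:,:,::-1]
A=cv2.resize(S[140:290,245:345],(400,600),interpolation=cv2.INTER_CUBIC)
B=cv2.resize(T[110:220,220:350],(400,338),interpolation=cv2.INTER_CUBIC); B=np.vstack([B,np.zeros((262,400,3),np.uint8)])
cv2.imwrite("pics/crop.png",np.hstack([A,B])[:,:,::-1])
E
```

```text
stopper (array([300.60416667, 152.66666667]), array([297, 150,   9,   7]), np.int32(48)) (array([234.7027027 , 129.86486486]), array([232, 127,   7,   7]), np.int32(37)) (array([0.60141365, 0.27707161, 0.13989901]), np.float64(1.0050663686229174e-05))
conical (array([255.63636364, 146.72727273]), array([253, 144,   7,   6]), np.int32(33)) (array([184.375  , 163.84375]), array([182, 161,   6,   7]), np.int32(32)) (array([0.53262445, 0.39272115, 0.1123694 ]), np.float64(0.00021482452437316573))
cap (array([236.42777778, 179.5       ]), array([229, 173,  16,  14]), np.int32(180)) (array([233.30625, 203.6875 ]), array([227, 197,  14,  14]), np.int32(160)) (array([0.44141816, 0.28277721, 0.09966057]), np.float64(0.0010080790186120488))
cork side [297.91914894 201.20425532] [285 192  27  16] 235 [0.58830316 0.24898093 0.02      ]
cork top [241.42857143 156.24489796] [231 150  19  10] 49 [0.57561134 0.26647507 0.02      ]
ring (array([0.50127824, 0.08523853, 0.05688206]), np.float64(0.0010129297368249555)) [0.50008986 0.08594628 0.06      ]
top [0.5355 0.1611 0.016 ]
top [0.5643 0.0347 0.016 ]
top [0.4779 0.0103 0.016 ]
top [0.4346 0.1323 0.016 ]
side [0.4294 0.118  0.016 ]
side [0.4608 0.0041 0.016 ]
side [0.5647 0.0333 0.016 ]
```

View pics/crop.png

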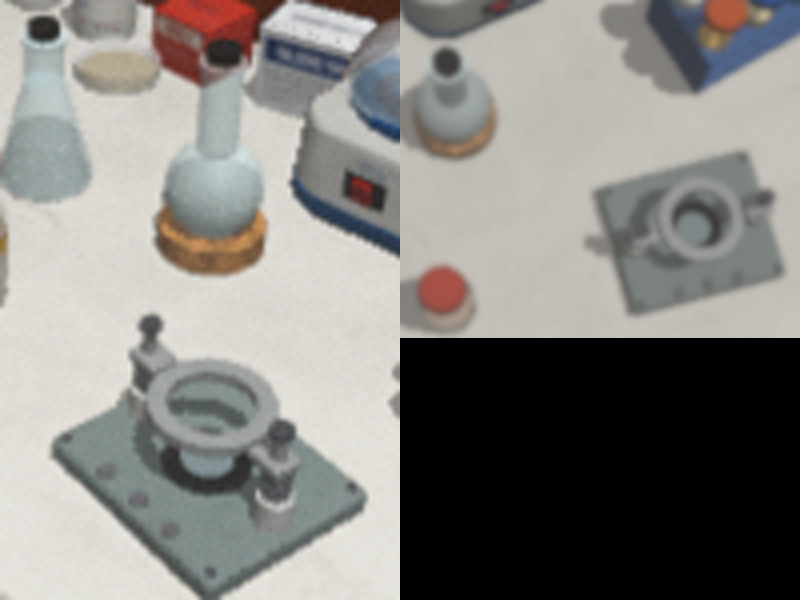

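The crop confirms the clear flask in the cork stand: black stopper at side (300.6,152.7), axis at (0.601,0.277), z 0.140, as expected for the stopper. The ring centre is at about (0.500,0.085). I'll move above the flask.

>>> step_arm(rows="1 45.3 -38.1 1 0;1 45.3 -38.1 1 0;1 45.3 -38.1 1 0;1 45.3 -38.1 1 0;1 45.3 -38.1 1 0;1 45.3 -38.1 1 0;1 45.3 -38.1 1 0;1 45.3 -38.1 1 0;1 45.3 -38.1 1 0;1 45.3 -38.1 1 0;1 45.3 -38.1 1 0;1 45.3 -38.1 1 0", squeeze=40)

```text
t: 1.1
eef_pos: [0.5322, 0.335, 0.2397]
tcp_rot: [-0.348, -3.122, 0.0]
wrist_force: [-0.5, 1.0, 0.1]
width: 0.0856
grip_force: 0.0
```

```bash
python3 - <<'E'
from h import *
S,T=np.load("side0.npy"),np.load("top0.npy")
print("ring",tri(("side",298.3,241.2),("top",317.5,181)),onz("side",298.3,241.2,.06),onz("top",317.5,181,.06))
s=ctrl.get_state();print(s["t"],s["eef_pos"],s["tcp_rot"],s["q"])
E
```

```text
ring (array([0.50196069, 0.08321583, 0.05507298]), np.float64(0.0010277871549979384)) [0.49974693 0.07845094 0.06      ] [0.50036297 0.08425295 0.06      ]
1.1 [0.53223058 0.33495169 0.23967075] [-3.47563208e-01 -3.12201541e+00  3.32389306e-04] [-0.86473681  0.3495631   0.25814538  1.71609329 -0.09886616  1.08901103
  0.773439  ]
```

>>> step_arm(rows="1 3.5 -3 0 0;1 7 -5.9 0 0;1 7 -5.9 0 0;1 7 -5.9 -2 0;1 7 -5.9 -4.5 0;1 7 -5.9 -7 0;1 7 -5.9 -9.5 0;1 7 -5.9 -12 0;1 7 -5.9 -14 0;1 7 -5.9 -15.3 0;1 7 -5.9 -15.3 0;1 7 -5.9 -15.3 0")

```text
t: 2.1
eef_pos: [0.601, 0.2775, 0.0867]
tcp_rot: [-0.348, -3.122, 0.001]
wrist_force: [1.1, 0.1, 1.4]
width: 0.0855
grip_force: 0.0
```

```bash
python3 - <<'E'
from h import *
S=ctrl.grab_frame("side");T=ctrl.grab_frame("top")
A=cv2.resize(S[100:220,240:360],(400,400),interpolation=cv2.INTER_CUBIC)
B=cv2.resize(T[80:200,180:300],(400,400),interpolation=cv2.INTER_CUBIC)
cv2.imwrite("pics/c2.png",np.hstack([A,B])[:,:,::-1])
s=ctrl.get_state();print(s["t"],s["eef_pos"],s["tcp_rot"],s["wrist_force"])
E
```

```text
2.2 [0.60187518 0.27794799 0.08812054] [3.47788612e-01 3.12089086e+00 1.50584457e-03] [-0.36679111  0.30129884  0.15430867]
```

View pics/c2.png

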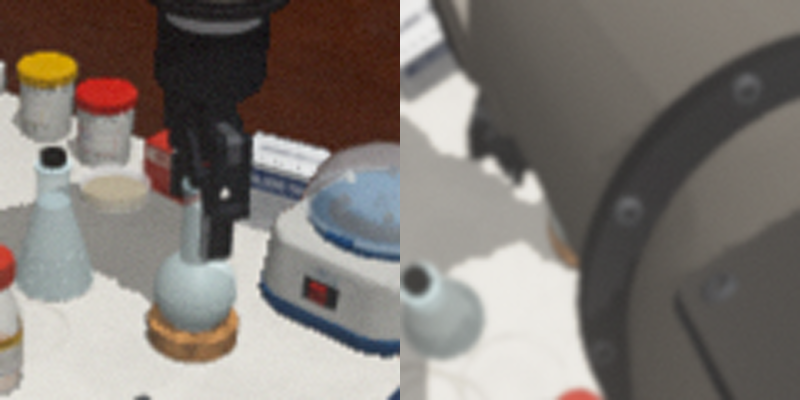

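The side view shows the fingers straddling the neck (at crop 190,230), above the ball's shoulder; the top view is covered by the arm. Closing with 40 N.

>>> step_arm(rows="0.1 0 0 0 0;0.1 0 0 0 0;0.1 0 0 0 0;0.1 0 0 0 0;0.1 0 0 0 0;0.1 0 0 0 0;0.1 0 0 0 0;0.1 0 0 0 0;0.1 0 0 0 0;0.1 0 0 0 0", squeeze=50)

```text
t: 3.03
eef_pos: [0.6012, 0.2773, 0.087]
tcp_rot: [0.348, 3.122, -0.0]
wrist_force: [-1.9, -2.7, 5.7]
width: 0.0253
grip_force: 48.7
```

>>> step_arm(rows="0.1 0 0 0.5 0;0.1 0 0 1.5 0;0.1 0 0 3 0;0.1 0 0 5 0;0.1 0 0 7 0;0.1 0 0 9 0;0.1 0 0 10 0;0.1 0 0 10 0;0.1 0 0 10 0")

```text
t: 3.78
eef_pos: [0.601, 0.2778, 0.1868]
tcp_rot: [0.347, 3.122, 0.001]
wrist_force: [-0.0, 0.2, -2.5]
width: 0.0251
grip_force: 49.2
```

```bash
python3 - <<'E'
from h import *
S=ctrl.grab_frame("side")
cv2.imwrite("pics/c3.png",cv2.resize(S[60:220,220:380],(600,600),interpolation=cv2.INTER_CUBIC)[:,:,::-1])
s=ctrl.get_state();print(s["t"],s["eef_pos"],s["tcp_rot"],s["wrist_force"],s["grip_force"],s["torque"])
E
```

```text
3.8333 [0.60061261 0.27760113 0.18592766] [-3.47330313e-01 -3.12152456e+00  7.53202316e-04] [-0.0136782  -0.61388371 -2.64478509] 49.22391057014465 [ 0.01122432  0.02413914 -0.00466808]
```

View pics/c3.png

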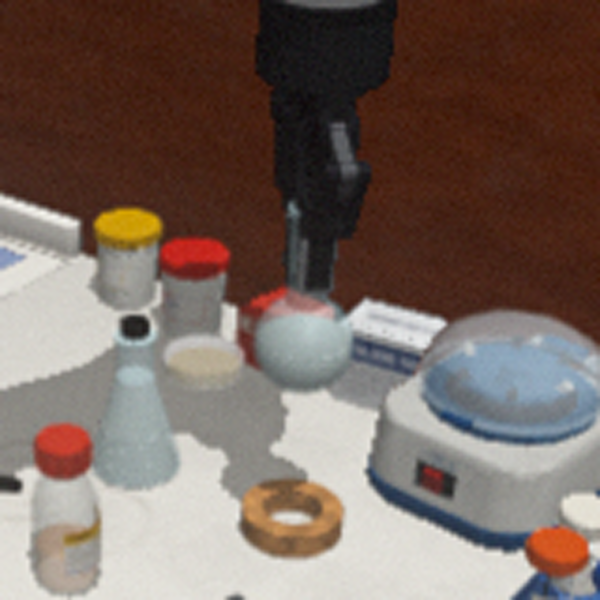

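The flask is lifted upright, ball at crop (303,340), cork stand empty below. Next, over the ring.

>>> step_arm(rows="0.1 -1 -2 0 0;0.1 -2.5 -5 0 0;0.1 -4 -8 0 0;0.1 -5.5 -11 0 0;0.1 -7 -14 0 0;0.1 -8.5 -17 0 0;0.1 -9.5 -18.5 0 0;0.1 -10 -19.4 0 0;0.1 -10 -19.4 0 0;0.1 -10 -19.4 -1.5 0;0.1 -10 -19.4 -2.5 0;0.1 -10 -19.4 -2.5 0")

```text
t: 4.83
eef_pos: [0.5002, 0.0843, 0.1594]
tcp_rot: [-0.345, -3.119, 0.003]
wrist_force: [-1.4, 0.6, -1.6]
width: 0.025
grip_force: 49.5
```

```bash
python3 - <<'E'
from h import *
S=ctrl.grab_frame("side");T=ctrl.grab_frame("top")
A=cv2.resize(S[160:280,240:360],(400,400),interpolation=cv2.INTER_CUBIC)
B=cv2.resize(T[120:240,255:375],(400,400),interpolation=cv2.INTER_CUBIC)
cv2.imwrite("pics/c4.png",np.hstack([A,B])[:,:,::-1])
s=ctrl.get_state();print(s["t"],s["eef_pos"],s["tcp_rot"],s["wrist_force"],s["grip_force"])
p=s["eef_pos"]; z=p[2]-.0865+.013+.032
for q in((0,0,z),(0,0,.06)):print(proj("side",np.array([p[0],p[1],0])+q),proj("top",np.array([p[0],p[1],0])+q))
print(onz("side",300.8,150.7,.145))
E
```

```text
4.9333 [0.50098167 0.08415847 0.16110841] [-3.46262136e-01 -3.12098209e+00  1.66006337e-03] [ 0.64792501 -0.59936155 -1.46741833] 49.477291256189346
[299.46315213 216.24374061] [321.95846828 174.88171371]
[297.56351695 239.28277133] [317.52743153 180.74624167]
[0.60167343 0.27730833 0.145     ]
```

View pics/c4.png

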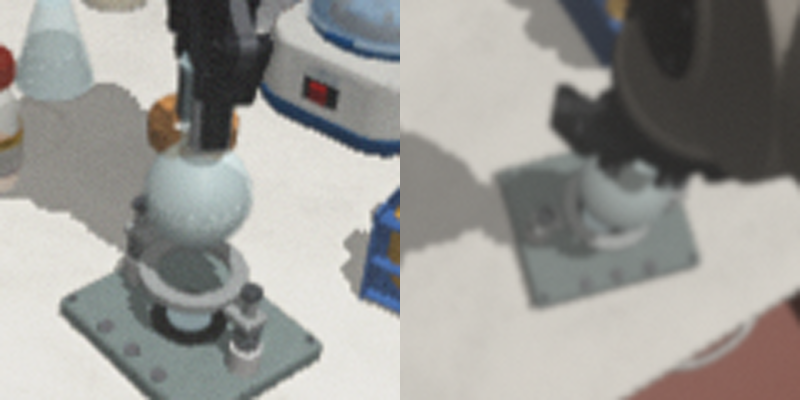

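Side: ball centre at crop (199,194), ring centre at (193,270). Against the projections both carry the same small offset, so they line up within about 1 mm. Lowering slowly.

>>> step_arm(rows="0.1 0 0 -0.6 0;0.1 0 0 -1.2 0;0.1 0 0 -1.8 0;0.1 0 0 -2.3 0;0.1 0 0 -2.7 0;0.1 0 0 -3 0;0.1 0 0 -3.3 0;0.1 0 0 -3.5 0;0.1 0 0 -3.7 0;0.1 0 0 -3.9 0;0.1 0 0 -4.1 0;0.1 0 0 -4.1 0", squeeze=70)

```text
t: 5.93
eef_pos: [0.5011, 0.0837, 0.1207]
tcp_rot: [0.348, 3.122, 0.0]
wrist_force: [-1.1, -0.1, 3.7]
width: 0.0247
grip_force: 68.5
```

>>> step_arm(rows="0.1 0 0 -0.2 0;0.1 0 0 -0.4 0;0.1 0 0 -0.6 0;0.1 0 0 -0.8 0;0.1 0 0 -1 0;0.1 0 0 -1.2 0;0.1 0 0 -1.4 0;0.1 0 0 -1.5 0;0.1 0 0 -1.5 0")

```text
t: 6.68
eef_pos: [0.5012, 0.0837, 0.1057]
tcp_rot: [0.348, 3.122, 0.0]
wrist_force: [-1.9, -0.3, 7.6]
width: 0.0254
grip_force: 68.8
```

>>> step_arm(rows="0.1 0 0 -0.1 0;0.1 0 0 -0.2 0;0.1 0 0 -0.3 0;0.1 0 0 -0.4 0;0.1 0 0 -0.4 0;0.1 0 0 -0.4 0")

```text
t: 7.18
eef_pos: [0.5013, 0.0838, 0.102]
tcp_rot: [0.348, 3.122, 0.001]
wrist_force: [-3.6, 0.5, 11.2]
width: 0.025
grip_force: 69.7
```

>>> step_arm(rows="0.1 0 0 -0.05 0;0.1 0 0 -0.1 0;0.1 0 0 -0.1 0;0.1 0 0 -0.1 0")

```text
t: 7.52
eef_pos: [0.5016, 0.0838, 0.1017]
tcp_rot: [0.348, 3.121, 0.001]
wrist_force: [-7.4, -0.6, 25.3]
width: 0.0252
grip_force: 70.8
```

```bash
python3 - <<'E'
from h import *
for i in range(3):
    S=ctrl.grab_frame("side"); s=ctrl.get_state();print(s["t"],s["eef_pos"],s["wrist_force"],s["grip_force"])
cv2.imwrite("pics/c5.png",cv2.resize(S[140:290,230:380],(600,600),interpolation=cv2.INTER_CUBIC)[:,:,::-1])
E
```

```text
7.5667 [0.50160071 0.08379294 0.10167913] [-6.75237602 -1.08470205 24.52188447] 70.76988726854324
7.6167 [0.50157154 0.08382285 0.10167364] [-7.86539116 -0.46849476 24.63301108] 70.76993107795715
7.6667 [0.5015882  0.08377482 0.10167274] [-6.97048642  0.12505999 24.38675053] 70.76793998479843
```

View pics/c5.png

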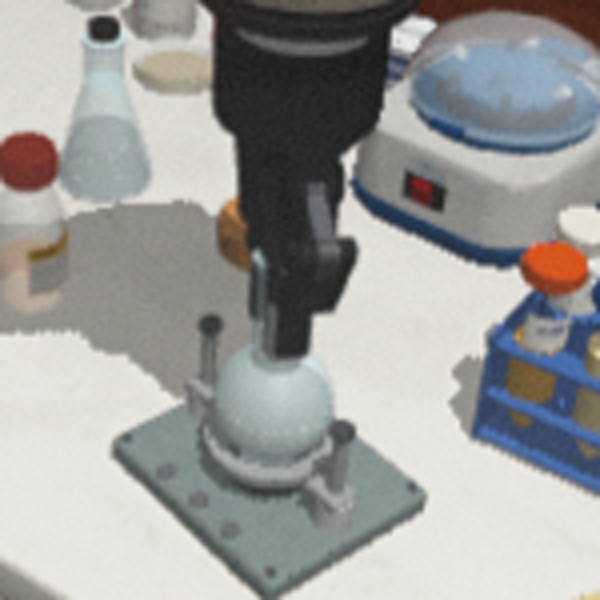

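The ball sits upright and centred in the ring at crop (270,430), and the ring is down at the bottom of the rods. The force rose sharply to a steady 25 N at the expected height, so the ring is on its stop. The conical flask and bottle haven't moved.

```bash
python3 -c "
from workcell import ctrl
print(ctrl.job_done())"
```

```text
the job is handed in; nothing more can be done
None
```

I handed the job in with the flask upright in the reader's ring, the ring fully down at a steady 25 N or so, and the neck still gripped; the hand-in returned no verdict.

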